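Show the line leader a mixed-up lens

TASK

A small lens has been put into the tray of large lenses by mistake. Press the call button for the line leader, then show the mix-up by pointing: hold the fingertips still, pointing straight down about a centimetre or two above the stray lens, for two seconds, then point in the same way at the one empty pocket of the small-lens tray, where it belongs; stay there two seconds and finish still pointing at it. Do not touch or shift the lenses, the trays or the loose things standing about, and keep well up, a hand's breadth, over all other lenses on the way.

Things in the scene. Friction and masses are not known exactly. Their poses are not given: they have to be found in the camera images.
- large_tray: black plastic tray for large lenses, 142 x 142 mm over its low flange, 12 mm high, standing firmly on the bench (does not move). Four round pockets in a 2 x 2 pattern, 60 mm pitch, 53 mm wide, 7 mm deep. Origin: centre of its underside, z up.
- small_tray: black plastic tray for small lenses, 108 x 152 mm over its low flange, 12 mm high, standing firmly on the bench. Six round pockets, 2 along its x and 3 along its y, 44 mm pitch, 33 mm wide, 7 mm deep; five hold a small lens and one is empty. Origin: centre of its underside, z up. The two trays may be either way round, left and right.
- stray_lens: the stray: a small clear glass lens with a white ground edge, flat side down, 30 mm across and 8 mm high at its middle, lying loose in the middle of one of the large tray's pockets, so that its top is 13 mm above the bench. Origin: centre of its flat underside, z up.
- empty_pocket: the one empty pocket of the small tray, 33 mm across. Origin: centre of the pocket's floor, 5 mm above the bench; the tray's upper face is 7 mm above this point. z up.
- call_button (a joint): push button on top of the call box; 0 at rest, grows to 0.006 m when fully down, when it takes about 4 N; the call is made from 0.004 m. It springs back.
- call_button_top (a point): centre of the upper face of the call button, a round white cap 28 mm across with a steel collar on the grey call box (80 x 75 mm, 53 mm high, fixed to the bench); pressed straight down.
- large_lens1: a large clear glass lens, 50 mm across, 11 mm high at its middle, flat side down, loose in its pocket of the large tray, where it belongs. Origin: centre of its underside.
- large_lens2: a large clear glass lens, 50 mm across, 11 mm high at its middle, flat side down, loose in its pocket of the large tray, where it belongs. Origin: centre of its underside.
- large_lens3: a large clear glass lens, 50 mm across, 11 mm high at its middle, flat side down, loose in its pocket of the large tray, where it belongs. Origin: centre of its underside.
- small_lens1: a small clear glass lens, 30 mm across, 8 mm high at its middle, flat side down, loose in its pocket of the small tray, where it belongs. Origin: centre of its underside.
- small_lens2: a small clear glass lens, 30 mm across, 8 mm high at its middle, flat side down, loose in its pocket of the small tray, where it belongs. Origin: centre of its underside.
- small_lens3: a small clear glass lens, 30 mm across, 8 mm high at its middle, flat side down, loose in its pocket of the small tray, where it belongs. Origin: centre of its underside.
- small_lens4: a small clear glass lens, 30 mm across, 8 mm high at its middle, flat side down, loose in its pocket of the small tray, where it belongs. Origin: centre of its underside.
- small_lens5: a small clear glass lens, 30 mm across, 8 mm high at its middle, flat side down, loose in its pocket of the small tray, where it belongs. Origin: centre of its underside.
- dispenser: round glass solvent bottle with a white collar and a steel dish on top, 74 mm across, 144 mm high, standing loose beyond the trays. Origin: centre of its underside.
- tweezers: steel tweezers, 120 mm long and 9 mm high, lying loose between the robot and the call box. Origin near their middle, on the bench; x runs towards their tips.
- loupe: small black eyepiece, 44 mm across and 44 mm high, standing loose. Origin: centre of its underside.
- air_blower: black rubber bulb blower, 58 mm across, with a thin nozzle, 135 mm high, standing loose. Origin: centre of its underside.
- cot_jar: clear jar with a metal lid, 64 mm across, 75 mm high, standing loose beyond the trays. Origin: centre of its underside.
Things that resemble listed ones, but are neither listed nor needed, are in the scene too. What is shaped like the stray_lens but red is not meant. Leave any green look-alike of the small_lens4 alone.

How it is judged:
By the outcome, as a careful person would: the job done as asked, in the order asked, and still so for the second after the job is handed in, with the robot touching nothing.
It also fails if it takes over 56 s, if anything falls off the work surface, if the arm or the gripper's body presses on something with over 40 N, if the wrist force passes 120 N, or if a joint passes its speed limit or range.

ROBOT

A 6-joint arm with a two-finger parallel gripper is mounted at the origin on the work surface. World frame = base frame: x ahead of the robot, y to its left, z up, the work surface at z = 0. Lengths are in m, angles in rad, forces in N, time in s.
With the tool pointing down it reaches from about 0.25 to 0.8 m from the base axis. Payload 8.5 kg.
Tool frame: the origin (TCP) lies between the finger pads, 19 mm behind the fingertips; this is the grasp point; z points along the fingers, y is the line along which they close (so a half turn about z gives the same grasp; the last joint's range is limited). The gripper opens to 85 mm and grips with 20 to 120 N. Pads are 22 mm wide; open, the fingers measure 114 mm over their backs; the gripper's body (76 mm by 85 mm) begins 54 mm behind the grasp point. The pads swing forward as they close: fully open they stand 13 mm farther back than shut.
Start: joints at [1.26, 0.238, -0.013, 1.319, 0, 1.571], TCP at [0.161, 0.5, 0.25] pointing down, gripper open.
Joint ranges: [-2.66, 2.66], [-1.03, 1.9], [-1.14, 1.46], [-1.82, 2.27], [-1.45, 1.34], [-3.14, 3.14]. Speed limits (rad/s): [2.22, 2.22, 2.79, 3.14, 3.14, 3.14].

INTERFACE

Orientations are given as a 3x3 rotation matrix whose columns are the frame's x, y, z axes.
In Python, from plant import * gives the robot as it stands.
- The arm moves only by the shell command python3 -m handwheel 'ROWS' [FORCE]. ROWS is text: rows parted by semicolons, each of 7 numbers parted by spaces: the shift along the tool's x, y, z in mm, then the turn, a rotation vector about the tool's x, y, z in rad, then the finger opening in mm, from 0 to 85.4. In form: dx dy dz wx wy wz hand; .... A call has 1 to 20 rows; each row is the pose to reach, as a shift and turn from the pose commanded when the call began, along the tool's axes at that moment; what a row does not reach only later rows make up. A row lasts 1/10 s, in which the tool goes at most 50 mm and 8.59 degrees, less where a joint would pass 70% of its speed; a pose out of reach is approached as far as the arm can. A call with a gripper value outside its range is refused whole. The fingers move at their own pace and stop on an object; FORCE is the grip in N (left out, the last holds). Time passes only in rows, so rows that repeat a pose let the fingers close. It gives the time, the measured TCP pose, the force, the opening and the grip force at its end, in the units of the state.
- get_obs(): the state, without advancing time (a new reading comes with each control period).
- camera(name): name is "scene" or "top" or "wrist"; returns (picture, depth): 420x560x3 uint8, blue, green, red; 420x560 float32, m along the optical axis (not along the pixel's ray), 0 where there is no reading.
- get_calibration(name): a dict with "fx", "fy", "cx", "cy" (pixels), "cam_to_world" (4x4, takes a point from camera to world coordinates); the wrist camera has in their place "hand_eye" (4x4, takes a point from camera to tool coordinates, whose origin is the TCP and whose axes are the flange's). Camera axes: x right, y down, z forward; pixel columns grow to the right and rows downward; lengths in m; the calibration is good to about 2 mm. A picture is of the moment at which its call begins: read the wrist's pose just before it. get_calibration takes no time and is no camera call.
- hand_in(): hands the job in; it is judged then, once.
The state is a dict: "time": time; "joint_pos": joint angles; "qd": joint speeds; "joint_torque": joint torques, N m; "ee_pos": TCP position; "tcp_rot": TCP orientation; "wrist_force": force on the tool from outside, world axes, zero at the start; "wrist_torque": the same for the moment, N m; "gripper_width": finger opening in m; "grip_force": force on a finger pad.
Only numpy, scipy, OpenCV 4.12 (cv2) and the standard library are available. Lean on these libraries where they do the work, as an engineer would, in place of code of your own. Each camera call takes 0.05 s, during which the arm holds its last target. There are 200 camera calls.

## Working session

There is one attempt and no reset: what is moved stays moved. The work goes in short steps, Python scripts to look and compute and a shell command to move; the robot and the scene stay as the last step left them, time stands still between calls to the robot, and variables do not carry over. Pictures are saved under pics/ and viewed, at most 10 in all, crops included, and the job is handed in when it is done.

```bash
mkdir -p pics; python3 - <<'E'
from plant import *
import cv2,numpy as np
o=get_obs();print(o)
for n in("top","scene"):
    p,d=camera(n);c=get_calibration(n);cv2.imwrite(f"pics/{n}.png",p);np.savez(f"{n}.npz",p=p,d=d,**c);print(n,c)
print(get_calibration("wrist"))
E
```

```text
{'time': 0.0, 'joint_pos': array([ 1.26000065e+00,  2.38772402e-01, -1.42637231e-02,  1.31921489e+00,
       -9.79050023e-06,  1.57080966e+00]), 'qd': array([-0.0009317 , -0.00017392,  0.00025599,  0.00111466, -0.00106481,
        0.00071455]), 'joint_torque': array([-7.67788333e-05, -5.38772786e+01,  3.46439159e+01,  1.85760681e-02,
       -1.09930502e-04, -2.18355531e-06]), 'ee_pos': array([0.16043372, 0.49946525, 0.24937833]), 'tcp_rot': array([[-9.52086469e-01,  3.05828656e-01, -4.35544836e-04],
       [ 3.05828966e-01,  9.52085457e-01, -1.38798564e-03],
       [-9.80987961e-06, -1.45468458e-03, -9.99998942e-01]]), 'wrist_force': array([ 0.63867257,  0.05478359, -1.06354421]), 'wrist_torque': array([ 0.04337423,  0.022068  , -0.01710005]), 'grip_force': 0.0, 'gripper_width': 0.08549439096647932}
top {'fx': 442.076862781384, 'fy': 442.076862781384, 'cx': 282.8842805119094, 'cy': 208.5193300166265, 'cam_to_world': array([[-0.02189603, -0.98421958,  0.17559154,  0.36575386],
       [-0.99954521,  0.02519369,  0.01657281,  0.0377501 ],
       [-0.02073508, -0.1751488 , -0.9843236 ,  
[... 202 characters left out ...]
 array([[ 0.07105023,  0.75808258, -0.64827669,  1.10606653],
       [ 0.99740824, -0.04660399,  0.05481674,  0.00279022],
       [ 0.01134333, -0.65049125, -0.75942903,  0.72696863],
       [ 0.        ,  0.        ,  0.        ,  1.        ]])}
{'fx': 315.285949599821, 'fy': 315.285949599821, 'cx': 278.6583385362966, 'cy': 211.26624426469246, 'hand_eye': array([[-1.35830592e-05, -9.54325605e-01, -2.98768539e-01,
         7.60048636e-02],
       [ 9.99999199e-01,  3.65278661e-04, -1.21223549e-03,
         8.16754444e-04],
       [ 1.26600114e-03, -2.98768316e-01,  9.54324835e-01,
        -1.23180331e-01],
       [ 0.00000000e+00,  0.00000000e+00,  0.00000000e+00,
         1.00000000e+00]])}
```

View pics/top.png

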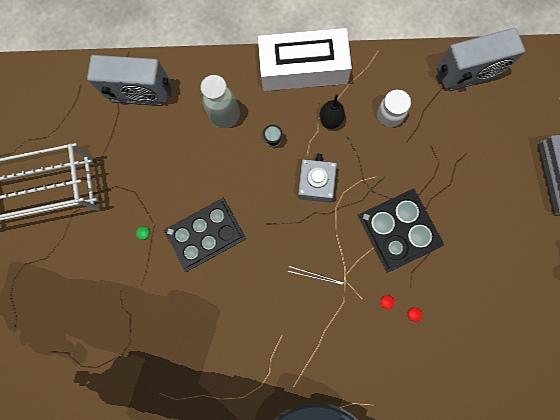

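View pics/scene.png

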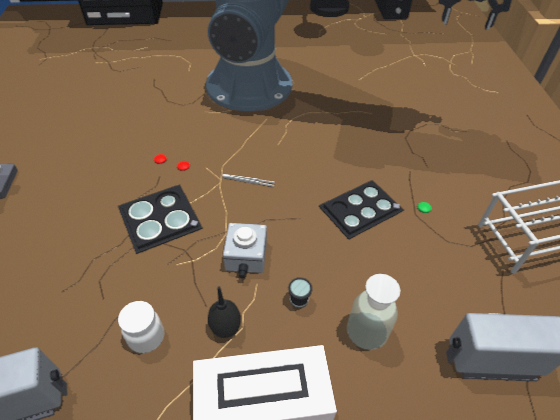

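Top view: small tray at left, about (205,235), with its empty pocket at (227,233). Large tray is at right, about (400,230), with the stray at (396,247). The call button is at (318,177) and the tweezers run (288,267)–(344,283). The scene view agrees: empty pocket at (341,206), stray at (168,200), button at (245,237).

```bash
cat > h.py <<'E'
import numpy as np,cv2
def ray(c,u,v,z):
    T=c["cam_to_world"];d=T[:3,:3]@[(u-c["cx"])/c["fx"],(v-c["cy"])/c["fy"],1];o=T[:3,3]
    return o+d*(z-o[2])/d[2]
def pt(c,u,v,z): 
    T=c["cam_to_world"];return T[:3,:3]@[(u-c["cx"])/c["fx"]*z,(v-c["cy"])/c["fy"]*z,z]+T[:3,3]
def proj(c,P):
    T=c["cam_to_world"];q=T[:3,:3].T@(np.array(P)-T[:3,3]);return q[:2]/q[2]*c["fx"]+[c["cx"],c["cy"]]
E
python3 - <<'E'
from h import *
A={n:dict(np.load(n+".npz")) for n in("top","scene")}
def blobs(n,roi,f,amin):
    x0,y0,x1,y1=roi;p=A[n]["p"][y0:y1,x0:x1].astype(int);m=f(p).astype(np.uint8)
    k,l,s,ce=cv2.connectedComponentsWithStats(m)
    return [(ce[i]+[x0,y0],s[i,4],s[i,2:4]) for i in range(1,k) if s[i,4]>=amin]
br=lambda p:p.sum(2)>210
wh=lambda p:p.min(2)>205
for n,rois in(("top",dict(S=(160,193,250,275),L=(355,185,447,275),B=(300,158,337,200))),("scene",dict(S=(315,178,408,240),L=(112,182,205,252),B=(222,222,268,255)))):
    for k,r in rois.items():
        f=wh if k=="B" else br
        for ce,a,wh_ in blobs(n,r,f,20):
            u,v=ce;d=A[n]["d"][int(round(v)),int(round(u))]
            print(n,k,ce.round(1),a,wh_,"depthpt",pt(A[n],u,v,d).round(4),"ray",ray(A[n],u,v,.060 if k=="B" else .010).round(4))
    for r in ([rois["S"]]): 
        x0,y0,x1,y1=r;q=A[n]["p"][y0:y1,x0:x1]
        cv2.imwrite(f"pics/{n}S.png",cv2.resize(q,None,fx=6,fy=6,interpolation=cv2.INTER_CUBIC))
d=A["top"]
for u,v,n in((333,100,"blow"),(214,85,"disp"),(396,100,"jar"),(272,132,"loupe"),(318,177,"btn"),(290,268,"tw"),(343,283,"tw")):print(n,pt(d,u,v,d["d"][v,u]).round(3))
E
```

```text
top S [204.6 234.1] 4306 [90 82] depthpt [0.4852 0.228  0.0145] ray [0.4858 0.2289 0.01  ]
top S [216.8 215.5] 161 [15 14] depthpt [0.5259 0.2008 0.016 ] ray [0.5269 0.2019 0.01  ]
top S [199.5 225.1] 156 [14 13] depthpt [0.5056 0.2395 0.0148] ray [0.5063 0.2405 0.01  ]
top S [169.9 231.1] 38 [8 7] depthpt [0.494  0.3055 0.013 ] ray [0.4944 0.3063 0.01  ]
top S [181.9 234.6] 164 [15 14] depthpt [0.4856 0.2788 0.0129] ray [0.4859 0.2795 0.01  ]
top S [208.4 242.2] 159 [14 14] depthpt [0.4671 0.2194 0.0145] ray [0.4675 0.2202 0.01  ]
top S [194.5 242.8] 22 [13  6] depthpt [0.4668 0.2506 0.0127] ray [0.4671 0.2512 0.01  ]
top S [190.8 251.9] 162 [15 14] depthpt [0.447  0.2587 0.0114] ray [0.4471 0.259  0.01  ]
top L [400.8 229.9] 3934 [92 90] depthpt [ 0.4846 -0.2041  0.0105] ray [ 0.4846 -0.2043  0.01  ]
top L [406.9 211.3] 430 [25 23] depthpt [ 0.5247 -0.2189  0.0161] ray [ 0.5257 -0.2205  0.01  ]
top L [382.7 222.7] 435 [24 23] depthpt [ 0.5011 -0.1649  0.0133] ray [ 0.5015 -0.1656  0.01  ]
top L [365.8 216.6] 37 [8 7] depthpt [ 0.5157 -0.1289  0.0124] ray [ 0.5161 -0.1293  0.01  ]
t
[... 1202 characters left out ...]
 ray [ 0.5019 -0.1622  0.01  ]
scene L [148.7 229.6] 424 [26 20] depthpt [ 0.532  -0.2149  0.0175] ray [ 0.5259 -0.2172  0.01  ]
scene B [243.  234.6] 340 [30 20] depthpt [ 0.6032 -0.0212  0.0774] ray [ 0.5898 -0.0218  0.06  ]
scene B [228.2 247.8] 59 [10 14] depthpt [ 0.6132 -0.0504  0.0519] ray [ 0.6191 -0.0498  0.06  ]
scene B [235.8 252.2] 26 [7 6] depthpt [ 0.6248 -0.036   0.0529] ray [ 0.6298 -0.0356  0.06  ]
scene B [245.9 252.4] 35 [12  5] depthpt [ 0.6275 -0.0173  0.0544] ray [ 0.6315 -0.0172  0.06  ]
blow [ 0.748 -0.057  0.111]
disp [0.774 0.186 0.143]
jar [ 0.759 -0.196  0.078]
loupe [0.705 0.074 0.047]
btn [ 0.593 -0.023  0.073]
tw [ 0.407  0.042 -0.   ]
tw [ 0.372 -0.073 -0.001]
```

```bash
python3 -m handwheel '-574 -363 50 0 0 0 0;-574 -363 50 0 0 0 0;-574 -363 50 0 0 0 0;-574 -363 50 0 0 0 0;-574 -363 50 0 0 0 0;-574 -363 50 0 0 0 0;-574 -363 50 0 0 0 0;-574 -363 50 0 0 0 0;-574 -363 50 0 0 0 0;-574 -363 50 0 0 0 0;-574 -363 50 0 0 0 0;-574 -363 50 0 0 0 0;-574 -363 50 0 0 0 0;-574 -363 50 0 0 0 0;-574 -363 50 0 0 0 0;-574 -363 50 0 0 0 0;-574 -363 50 0 0 0 0;-574 -363 50 0 0 0 0;-574 -363 50 0 0 0 0;-574 -363 50 0 0 0 0'
cat > w.py <<'E'
from plant import *
from h import *
def wrist(name):
    o=get_obs();p,d=camera("wrist");c=dict(get_calibration("wrist"))
    T=np.eye(4);T[:3,:3]=o["tcp_rot"];T[:3,3]=o["ee_pos"];c["cam_to_world"]=T@c["hand_eye"]
    cv2.imwrite(f"pics/{name}.png",p);np.savez(name+".npz",p=p,d=d,R=o["tcp_rot"],ee=o["ee_pos"],**c);return o,p,d,c
E
python3 - <<'E'
from w import *
o,p,d,c=wrist("w1");print(o["time"],o["ee_pos"],o["gripper_width"],proj(c,[.595,-.022,.073]))
E
```

```text
time: 2.1
ee_pos: [0.5958, -0.0206, 0.2004]
tcp_rot: [[-0.952, 0.305, 0.0], [0.305, 0.952, -0.0], [-0.0, 0.0, -1.0]]
wrist_force: [0.2, 0.2, 0.2]
gripper_width: -0.0003
grip_force: 0.0
2.1 [ 0.59581273 -0.02064447  0.20039481] -0.00026801242470383176 [276.19855804 207.97290962]
```

View pics/w1.png

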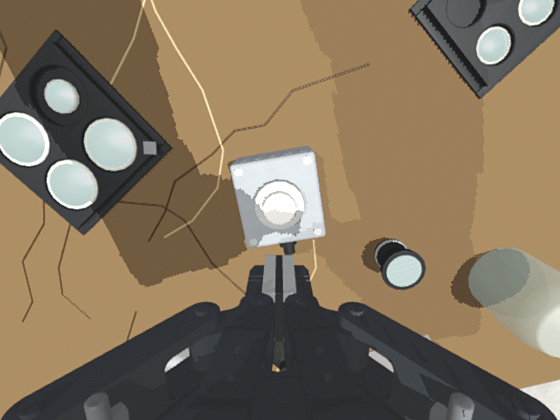

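Wrist view: button cap centred about (279,203), closed fingertips at (280,258), stray lens at (62,96), empty pocket at (465,10).

```bash
python3 - <<'E'
from h import *
c=dict(np.load("w1.npz"));p=c["p"].astype(int);d=c["d"]
m=((p.min(2)>225)).astype(np.uint8);m[:150]=0;m[245:]=0;m[:,:235]=0;m[:,325:]=0
k,l,s,ce=cv2.connectedComponentsWithStats(m)
for i in range(1,k):
    if s[i,4]>30:
        u,v=ce[i];print(ce[i],s[i]);z=np.median(d[l==i]);print(pt(c,u,v,z),[ray(c,u,v,h).round(4) for h in(.065,.07,.075)])
g=(p[185:225,255:305].min(2));print(p[203,250:310,1]);print(p[175:235,279,1])
for v in range(252,300,6): print(v,[ (pt(c,u,v,d[v,u])-c["ee"]).round(3) for u in(270,290)])
B=lambda u,v:pt(c,u,v,d[v,u]).round(4)
print("box",B(240,200),B(318,230),"stray",ray(c,62,96,.01))
E
```

```text
[284.29929301 180.69049489] [ 235  154   86   77 2546]
[ 0.57908327 -0.00962715  0.05347479] [array([ 0.5767, -0.0091,  0.065 ]), array([ 0.5757, -0.0088,  0.07  ]), array([ 0.5747, -0.0086,  0.075 ])]
[279.604053   200.92361652] [ 255  182   49   41 1283]
[ 0.59088526 -0.01771466  0.06995676] [array([ 0.5922, -0.0181,  0.065 ]), array([ 0.5909, -0.0177,  0.07  ]), array([ 0.5895, -0.0173,  0.075 ])]
[317.25641026 231.46153846] [314 229   8   6  39]
[0.63363087 0.00495211 0.05291144] [array([0.6287, 0.0049, 0.065 ]), array([0.6267, 0.0048, 0.07  ]), array([0.6247, 0.0048, 0.075 ])]
[272.79459459 237.68648649] [260 232  32  13 185]
[ 0.62719318 -0.03588143  0.05255455] [array([ 0.6224, -0.0341,  0.065 ]), array([ 0.6205, -0.0334,  0.07  ]), array([ 0.6186, -0.0326,  0.075 ])]
[164 163 164 161 160 189 250 255 255 255 255 234 196 180 230 255 255 255
 255 255 255 255 255 255 255 255 255 255 255 255 255 255 255 255 255 255
 255 255 255 255 255 255 255 255 245 242 248 255 255 255 255 255 255 255
 217 212 220 223 233 235]
[236 236 238 236 207 152 195 255 255 255 255 255 255 255 255 255 196 206
 248 255 255 255 255 255 255 255 255 255 255 255 255 255 255 255 255 254
 240 233 233 232 233 232 232 232 232 232 232 232 225 203 185 184 185 181
 172 159 159 186 230 237]
252 [array([ 0.067, -0.031, -0.201]), array([ 0.061, -0.007, -0.173])]
258 [array([-0.011,  0.   , -0.012]), array([-0.008,  0.009, -0.012])]
264 [array([-0.011,  0.   , -0.006]), array([-0.009,  0.009, -0.005])]
270 [array([-0.011,  0.   ,  0.   ]), array([-0.008,  0.009, -0.   ])]
276 [array([-0.011,  0.001,  0.006]), array([-0.008,  0.008,  0.004])]
282 [array([-0.011,  0.   ,  0.009]), array([-0.008,  0.008,  0.009])]
288 [array([-0.011,  0.001,  0.015]), array([-0.008,  0.008,  0.014])]
294 [array([-0.01 ,  0.001,  0.018]), array([-0.009,  0.008,  0.019])]
box [ 0.5841 -0.0526  0.0521] [0.6326 0.006  0.0525] stray [ 0.44775825 -0.1856804   0.01      ]
```

```bash
python3 - <<'E'
from h import *
for n in("w1","top","scene"):
    c=dict(np.load(n+".npz"));d=c["d"].astype(float)
    v,u=np.mgrid[:420,:560];T=c["cam_to_world"]
    P=np.stack([(u-c["cx"])/c["fx"]*d,(v-c["cy"])/c["fy"]*d,d],-1)@T[:3,:3].T+T[:3,3]
    near=(np.hypot(P[...,0]-.596,P[...,1]+.022)<.04)&(d>0)
    if n=="w1": near&=v<250
    z=P[...,2][near];print(n,np.histogram(z,bins=np.arange(.045,.09,.003)))
    for lo in(.058,.063,.068):
        q=P[near&(P[...,2]>lo)]
        print(lo,len(q),"med z",np.median(q[:,2]).round(4),"mid",((q.min(0)+q.max(0))/2).round(4),"mean",q.mean(0).round(4),"span",np.ptp(q,axis=0).round(4))
E
```

```text
w1 (array([   5,  157, 3723,   43,   35,   74, 1002,   32,   43,  680,  108,
          0,    0,    0]), array([0.045, 0.048, 0.051, 0.054, 0.057, 0.06 , 0.063, 0.066, 0.069,
       0.072, 0.075, 0.078, 0.081, 0.084, 0.087]))
0.058 1958 med z 0.0651 mid [ 0.5962 -0.0203  0.0671] mean [ 0.5943 -0.0196  0.0683] span [0.0431 0.0432 0.0182]
0.063 1865 med z 0.0653 mid [ 0.5962 -0.0203  0.0696] mean [ 0.5947 -0.0198  0.0687] span [0.0431 0.0426 0.0132]
0.068 838 med z 0.0741 mid [ 0.5965 -0.0203  0.0721] mean [ 0.5954 -0.0199  0.074 ] span [0.0279 0.0272 0.0082]
top (array([  2,  87, 429, 166,  18,  28, 124,  29,  17,  62,  56,   5,   0,
         0]), array([0.045, 0.048, 0.051, 0.054, 0.057, 0.06 , 0.063, 0.066, 0.069,
       0.072, 0.075, 0.078, 0.081, 0.084, 0.087]))
0.058 332 med z 0.0662 mid [ 0.5954 -0.0163  0.0687] mean [ 0.5943 -0.0204  0.0686] span [0.0459 0.058  0.0213]
0.063 293 med z 0.0676 mid [ 0.5963 -0.0209  0.0712] mean [ 0.5951 -0.0203  0.0696] span [0.0426 0.0427 0.0163]
0.068 141 med z 0.0746 mid [ 0.5935 -0.0216  0.0741] mean [ 0.5952 -0.0207  0.0745] span [0.0369 0.0279 0.0105]
scene (array([ 14,  55, 487, 150,  19,  34, 127,  42,  17,  82,  54,   0,   0,
         0]), array([0.045, 0.048, 0.051, 0.054, 0.057, 0.06 , 0.063, 0.066, 0.069,
       0.072, 0.075, 0.078, 0.081, 0.084, 0.087]))
0.058 370 med z 0.0662 mid [ 0.5957 -0.0178  0.068 ] mean [ 0.6009 -0.0177  0.0684] span [0.0443 0.0418 0.0197]
0.063 322 med z 0.0675 mid [ 0.5957 -0.0177  0.0705] mean [ 0.5997 -0.0175  0.0695] span [0.0443 0.0416 0.0149]
0.068 157 med z 0.0745 mid [ 0.5943 -0.0175  0.0731] mean [ 0.5975 -0.0175  0.0741] span [0.0317 0.0265 0.0097]
```

The cap (28 mm span, top z 0.074) is centred at (0.596, -0.020), directly under the tool.

```bash
python3 -m handwheel '0 0 40 0 0 0 0;0 0 70 0 0 0 0;0 0 90 0 0 0 0;0 0 98 0 0 0 0;0 0 102 0 0 0 0;0 0 105 0 0 0 0;0 0 107 0 0 0 0;0 0 109 0 0 0 0;0 0 109 0 0 0 0'
python3 -m handwheel '0 0 1 0 0 0 0;0 0 1 0 0 0 0'
python3 -m handwheel '0 0 1 0 0 0 0;0 0 1 0 0 0 0'
```

```text
time: 3.05
ee_pos: [0.5966, -0.0214, 0.0916]
tcp_rot: [[-0.952, 0.306, 0.002], [0.306, 0.952, -0.0], [-0.001, 0.0, -1.0]]
wrist_force: [1.6, -0.1, 2.6]
gripper_width: 0.0002
grip_force: 1.0
time: 3.25
ee_pos: [0.5966, -0.0214, 0.0905]
tcp_rot: [[-0.952, 0.306, 0.001], [0.306, 0.952, -0.0], [-0.001, 0.0, -1.0]]
wrist_force: [1.5, -0.4, 1.7]
gripper_width: -0.0001
grip_force: 1.3
time: 3.45
ee_pos: [0.5965, -0.0213, 0.0892]
tcp_rot: [[-0.952, 0.306, 0.001], [0.306, 0.952, -0.0], [-0.001, 0.0, -1.0]]
wrist_force: [2.5, 0.1, 3.2]
gripper_width: -0.0
grip_force: 1.6
```

```bash
python3 -m handwheel '0 0 1 0 0 0 0;0 0 1 0 0 0 0'
python3 -m handwheel '0 0 1 0 0 0 0;0 0 1 0 0 0 0'
```

```text
time: 3.65
ee_pos: [0.5963, -0.0214, 0.0881]
tcp_rot: [[-0.952, 0.306, 0.001], [0.306, 0.952, -0.0], [-0.001, 0.0, -1.0]]
wrist_force: [2.6, 0.5, 2.6]
gripper_width: -0.0
grip_force: 1.8
time: 3.85
ee_pos: [0.5964, -0.0214, 0.0877]
tcp_rot: [[-0.952, 0.306, 0.001], [0.306, 0.952, -0.0], [-0.001, 0.0, -1.0]]
wrist_force: [1.2, 0.5, 8.2]
gripper_width: 0.0004
grip_force: 4.3
```

The button has bottomed out: force rose to 8 N and the tool stopped after 6 mm of travel. Next I retreat and move over the stray.

```bash
python3 -m handwheel '0 0 -40 0 0 0 0;0 0 -80 0 0 0 0;0 0 -100 0 0 0 0;30 -50 -100 0 0 0 0;91 -203 -100 0 0 0 0;91 -203 -100 0 0 0 0;91 -203 -100 0 0 0 0;91 -203 -100 0 0 0 0;91 -203 -100 0 0 0 0;91 -203 -100 0 0 0 0;91 -203 -100 0 0 0 0'
python3 - <<'E'
from w import *
o,p,d,c=wrist("w2");print(o["ee_pos"])
m=(p.astype(int).sum(2)>210).astype(np.uint8)
k,l,s,ce=cv2.connectedComponentsWithStats(m)
for i in range(1,k):
    if 300<s[i,4]<20000: print(ce[i].round(1),s[i,2:],ray(c,*ce[i],.010).round(4))
print(proj(c,[.4475,-.187,.01]))
E
```

```text
time: 4.95
ee_pos: [0.4475, -0.1862, 0.1867]
tcp_rot: [[-0.952, 0.305, -0.001], [0.305, 0.952, 0.0], [0.001, 0.0, -1.0]]
wrist_force: [0.1, 0.2, -0.5]
gripper_width: 0.0001
grip_force: 0.0
[ 0.44748797 -0.1861905   0.18672049]
[232.4 231. ] [  51   49 1947] [ 0.4702 -0.2423  0.01  ]
[390.9 358.1] [  94   79 1608] [ 0.6752 -0.1213  0.01  ]
[205.3 345. ] [ 29  23 372] [ 0.5921 -0.3206  0.01  ]
[278.6 356.3] [ 15  34 391] [ 0.6328 -0.2452  0.01  ]
[ 13.8 377.6] [ 32  41 369] [ 0.5663 -0.556   0.01  ]
[  8.3 392. ] [ 23  34 391] [ 0.5834 -0.5744  0.01  ]
[461.  408.4] [  76   38 1314] [ 0.7767 -0.0543  0.01  ]
[103.8 408.4] [ 47  28 913] [ 0.6421 -0.4756  0.01  ]
[277.39919016 194.24398183]
```

View pics/w2.png

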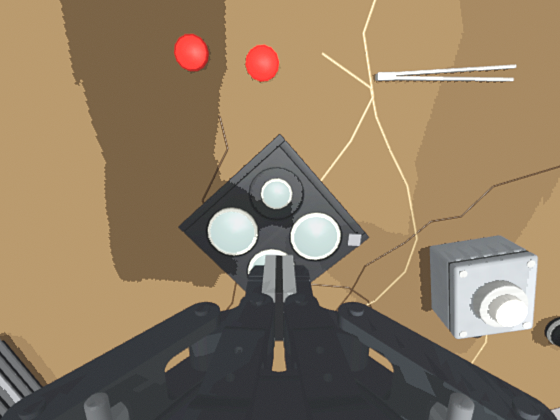

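The stray is at (276.5,193.5), within 1 px of the prediction (277.4,194.2), so the fix is good to about 1 mm. Next I descend to 15 mm above it and dwell.

```bash
python3 -m handwheel '0 -1 40 0 0 0 0;0 -1 80 0 0 0 0;0 -1 110 0 0 0 0;0 -1 130 0 0 0 0;0 -1 137 0 0 0 0;0 -1 140 0 0 0 0;0 -1 140 0 0 0 0;0 -1 140 0 0 0 0;0 -1 140 0 0 0 0;0 -1 140 0 0 0 0'
python3 -m handwheel '0 0 0 0 0 0 0;0 0 0 0 0 0 0;0 0 0 0 0 0 0;0 0 0 0 0 0 0;0 0 0 0 0 0 0;0 0 0 0 0 0 0;0 0 0 0 0 0 0;0 0 0 0 0 0 0;0 0 0 0 0 0 0;0 0 0 0 0 0 0;0 0 0 0 0 0 0;0 0 0 0 0 0 0;0 0 0 0 0 0 0;0 0 0 0 0 0 0;0 0 0 0 0 0 0;0 0 0 0 0 0 0;0 0 0 0 0 0 0;0 0 0 0 0 0 0;0 0 0 0 0 0 0;0 0 0 0 0 0 0'
python3 - <<'E'
from w import *
o,p,d,c=wrist("w3");print(o["ee_pos"])
E
```

```text
time: 6.0
ee_pos: [0.4474, -0.188, 0.0477]
tcp_rot: [[-0.952, 0.306, 0.001], [0.306, 0.952, -0.001], [-0.001, -0.0, -1.0]]
wrist_force: [-0.7, 0.0, 0.2]
gripper_width: 0.0001
grip_force: 0.0
time: 8.0
ee_pos: [0.447, -0.1878, 0.047]
tcp_rot: [[-0.952, 0.306, -0.0], [0.306, 0.952, -0.0], [0.0, -0.0, -1.0]]
wrist_force: [-0.5, 0.2, -1.0]
gripper_width: 0.0002
grip_force: 0.0
[ 0.44697287 -0.18775247  0.04702228]
```

View pics/w3.png

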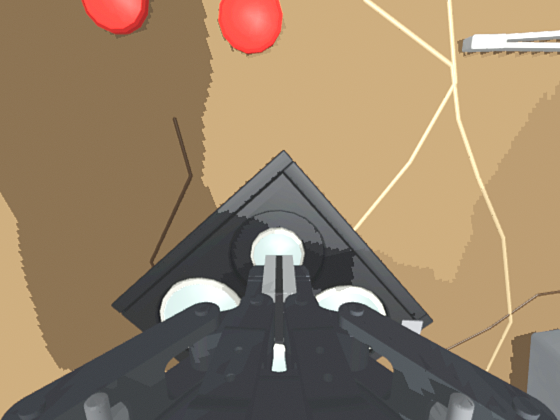

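Wrist view: the fingertips end at (278,255), centred laterally on the stray at (277,248), with a clear gap. Next I hold a little longer, rise, and cross to the small tray.

```bash
python3 -m handwheel '0 0 0 0 0 0 0;0 0 0 0 0 0 0;0 0 0 0 0 0 0;0 0 0 0 0 0 0;0 0 -40 0 0 0 0;0 0 -80 0 0 0 0;0 0 -120 0 0 0 0;0 0 -145 0 0 0 0;15 73 -145 0 0 0 0;74 366 -145 0 0 0 0;74 366 -145 0 0 0 0;74 366 -145 0 0 0 0;74 366 -145 0 0 0 0;74 366 -145 0 0 0 0;74 366 -145 0 0 0 0;74 366 -145 0 0 0 0;74 366 -145 0 0 0 0;74 366 -145 0 0 0 0;74 366 -145 0 0 0 0;74 366 -145 0 0 0 0'
python3 - <<'E'
from w import *
o,p,d,c=wrist("w4");print(o["ee_pos"])
m=(p.astype(int).sum(2)>240).astype(np.uint8)
k,l,s,ce=cv2.connectedComponentsWithStats(m)
for i in range(1,k):
    if 300<s[i,4]<5000 and ce[i][1]<330: print(ce[i].round(1),s[i,2:],ray(c,*ce[i],.010).round(4))
print(proj(c,[.4886,.1833,.012]))
E
```

```text
time: 10.05
ee_pos: [0.4884, 0.1822, 0.1921]
tcp_rot: [[-0.952, 0.307, -0.0], [0.307, 0.952, -0.0], [-0.0, -0.0, -1.0]]
wrist_force: [0.1, 0.2, 1.2]
gripper_width: -0.0003
grip_force: 0.0
[0.48842386 0.18215268 0.19210674]
[279.42903035 192.8191317 ]
```

View pics/w4.png

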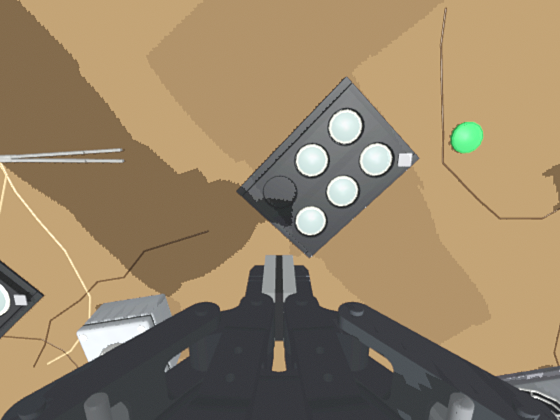

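The lens rows continue at a constant step: (345,127), (312,160), giving (279,193). That is the dark empty pocket and matches the prediction (279.4,192.8). Next I descend and dwell.

```bash
python3 -m handwheel '0 1 40 0 0 0 0;0 1 80 0 0 0 0;0 1 115 0 0 0 0;0 1 136 0 0 0 0;0 1 143 0 0 0 0;0 1 147 0 0 0 0;0 1 147 0 0 0 0;0 1 147 0 0 0 0;0 1 147 0 0 0 0;0 1 147 0 0 0 0'
python3 -m handwheel '0 0 0 0 0 0 0;0 0 0 0 0 0 0;0 0 0 0 0 0 0;0 0 0 0 0 0 0;0 0 0 0 0 0 0;0 0 0 0 0 0 0;0 0 0 0 0 0 0;0 0 0 0 0 0 0;0 0 0 0 0 0 0;0 0 0 0 0 0 0;0 0 0 0 0 0 0;0 0 0 0 0 0 0;0 0 0 0 0 0 0;0 0 0 0 0 0 0;0 0 0 0 0 0 0;0 0 0 0 0 0 0;0 0 0 0 0 0 0;0 0 0 0 0 0 0;0 0 0 0 0 0 0;0 0 0 0 0 0 0'
python3 -m handwheel '0 0 0 0 0 0 0;0 0 0 0 0 0 0;0 0 0 0 0 0 0;0 0 0 0 0 0 0;0 0 0 0 0 0 0'
python3 - <<'E'
from w import *
o,p,d,c=wrist("w5");print(o["ee_pos"])
E
```

```text
time: 11.1
ee_pos: [0.4892, 0.1845, 0.0457]
tcp_rot: [[-0.952, 0.306, 0.001], [0.306, 0.952, 0.0], [-0.001, 0.001, -1.0]]
wrist_force: [0.2, -1.1, -0.7]
gripper_width: -0.0002
grip_force: 0.0
time: 13.1
ee_pos: [0.4888, 0.1843, 0.045]
tcp_rot: [[-0.952, 0.306, -0.0], [0.306, 0.952, -0.0], [-0.0, -0.0, -1.0]]
wrist_force: [-0.1, 0.0, 0.1]
gripper_width: -0.0002
grip_force: 0.0
time: 13.6
ee_pos: [0.4888, 0.1843, 0.045]
tcp_rot: [[-0.952, 0.306, 0.0], [0.306, 0.952, -0.0], [-0.0, -0.0, -1.0]]
wrist_force: [-0.1, 0.2, 0.1]
gripper_width: 0.0001
grip_force: 0.0
[0.48878468 0.1842865  0.04500957]
```

View pics/w5.png

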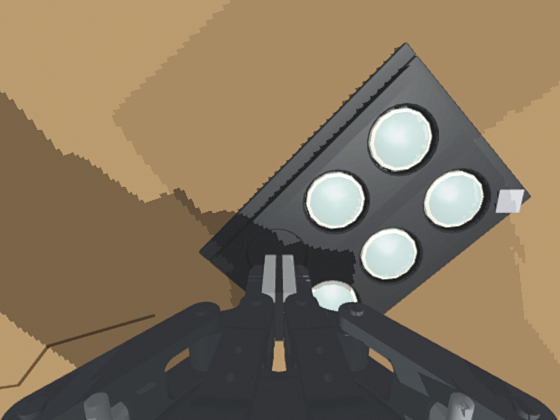

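The fingertips end at (279,255), over the empty pocket (around (275,250)). Nothing is touched and the dwell is complete.

```bash
python3 -c "
from plant import *
print(hand_in())"
```

```text
the job is handed in; nothing more can be done
None
```

I pressed the call button to its stop, pointed at the stray lens for over two seconds, then pointed at the empty small-tray pocket for over two seconds and handed in still pointing there, at about 13.6 s and with no unwanted contact seen.

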